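Proof-pull a spring pull gauge on its post

ROBOT

A 6-joint arm with a two-finger parallel gripper is mounted at the origin on a cart in front of the work surface, level with it; the furniture and walls round the work are solid. World frame = base frame: x ahead of the robot, y to its left, z up, the work surface at z = 0. Lengths are in m, angles in rad, forces in N, time in s.
With the tool pointing down it reaches from about 0.35 to 0.775 m from the base axis. Payload 7.3 kg.
Tool frame: the origin (TCP) lies at the very end of the fingers, on their centre line; the grasp point (between the pads) lies 19 mm behind it (robot.tcp_to_grasp is the distance from the TCP to the grasp point, in m); z points along the fingers, y is the direction in which the jaws open and shut (so a half turn about z gives the same grasp; the last joint's range is limited). The gripper opens to 92 mm and grips with 3 to 60 N. Pads are 19 mm wide; open, the fingers measure 130 mm over their backs; the gripper's body (75 mm by 190 mm) begins 47 mm behind the grasp point.
Start: joints at [-1.417, 0.342, 1.524, -0, 1.275, -0.146], TCP at [0.155, -0.502, 0.205] pointing down, gripper open.
Joint ranges: [-2.53, 2.53], [-0.77, 2.02], [0.04, 2.7], [-1, 4.14], [0.28, 2.66], [-3.11, 3.11]. Speed limits (rad/s): [2.57, 2.57, 3.14, 3.14, 3.14, 3.14].

INTERFACE

Orientations are given as [roll, pitch, yaw] about the fixed x, y, z axes, in that order (R = Rz(yaw) Ry(pitch) Rx(roll)).
In Python, from cell import robot gives the robot as it stands.
- The arm moves only by the tool arm_command, never from a script. Its argument "motion" is a list that holds one entry, the list of rows, each a list of 7 numbers: the turn, a rotation vector about the tool's x, y, z in units of 90 degrees (1.0 is 90 degrees), then the shift along the tool's x, y, z in units of 30 cm (1.0 is 30 cm), then the opening, from -1 (shut) to 1 (fully open). In form: [[[wx, wy, wz, tx, ty, tz, grip], ...]]. A call has 1 to 8 rows; each row is the pose to reach, as a shift and turn from the pose commanded when the call began, along the tool's axes at that moment; what a row does not reach only later rows make up. A row lasts 1/10 s, in which the tool goes at most 50 mm and 8.59 degrees, less where a joint would pass 70% of its speed; a pose out of reach is approached as far as the arm can. A call with a number of a shift or a turn outside -1 to 1 is refused whole. A call with a gripper value outside its range is refused whole. The fingers move at their own pace and stop on an object; "grip_force" is the grip in N (left out, the last holds). Time passes only in rows, so rows that repeat a pose let the fingers close. It gives the time, the measured TCP pose, the force and the opening at its end, in the units of the state.
- robot.observe(): the state, without advancing time (a new reading comes with each control period).
- robot.read_camera(name): name is "scene" or "top"; returns a dict with "image" (400x640x3 uint8, red, green, blue), "z_map" (400x640 float32, m along the optical axis (not along the pixel's ray), 0 where there is no reading), "fov_y" (degrees; the focal length in pixels is half the picture's height over the tangent of half this angle, whatever the lens; pixels are square), "cx", "cy" (the principal point, pixels), "k1" (the pictures are not rectified: a ray, as slopes to the right and down, at radius r is drawn at 1 + k1 r^2 times it, then the intrinsics apply), "cam_to_world" (4x4, takes a point from camera to world coordinates). Camera axes: x right, y down, z forward; pixel columns grow to the right and rows downward; lengths in m; the calibration is good to about 2 mm. A picture is of the moment at which its call begins.
- robot.hand_in(): hands the job in, once; it reports no verdict.
The state is a dict: "time": time; "qpos": joint angles; "qvel": joint speeds; "joint_efforts": joint torques, N m; "tool_pos": TCP position; "tool_rot": TCP orientation; "contact_force": force on the tool from outside, world axes, zero at the start; "torque": the same for the moment, N m; "opening": finger opening in m.
Only numpy, scipy, OpenCV 4.12 (cv2) and the standard library are available. Lean on these libraries where they do the work, as an engineer would, in place of code of your own. Each camera call takes 0.05 s, during which the arm holds its last target.

TASK

Check the blue pull gauge: lay it flat on the bench with its eye hooked down over the steel post, and only then take its black knob and pull the sprung rod out until the red band on the rod has come fully clear of the gauge's mouth, about 5 mm past it and never out to the end stop. Finish holding the knob there, the gauge pulling on the post, and leave the steel block and the white eraser box alone.

Things in the scene. Friction and masses are not known exactly. Their poses are not given: they have to be found in the camera images.
- gauge_mid (a point): centre of the body of the blue pull gauge, a loose block 108 long x 34 wide x 34 mm high lying on the bench, so this point is 17 mm above its underside; the whole gauge weighs about 0.26 kg. Its x axis points along the gauge from the eye end to the knob end, z is up when it lies flat. A white scale plate faces up
- gauge_eye (a point): centre of the wire eye at the gauge's rear end, 92 mm behind gauge_mid (at -x of the gauge) and 18 mm above the underside; the eye is a flat horizontal ring, hole 24 mm across, outside 38 mm, wire 7 mm thick
- knob_mid (a point): centre of the black round knob on the gauge's rod, 26 mm in diameter, 32 mm long along the gauge, 18 mm above the gauge's underside; with the rod home it lies 88 mm ahead of gauge_mid (+x of the gauge), with 14 mm of bare rod between the mouth of the body and the knob
- knob (a joint): how far the rod is pulled out of the body, m: 0 is home, a spring pulls it back (4 N at home rising by 1.6 N per cm, about 11 N at the mark), it does not latch; the 10 mm wide red band is just fully out of the mouth at 0.040, the end stop is at 0.065
- post_top (a point): top of the fixed upright steel post, 12 mm in diameter with a rounded tip, 52 mm high above the bench, on a round foot 52 mm across and 7 mm high. The gauge may point any way from it and swivels about it; with the eye over the post the gauge lies flat on the bench and does not touch the foot
- steel_block: rusty steel block 30x38x28 mm, loose on the bench, origin under its centre; not to be moved
- eraser_box: white block-shaped eraser box 26x62x18 mm, loose on the bench, origin under its centre; not to be moved
Not all that is in view belongs to the job. What is shaped like the part that bears post_top but green or yellow is not meant.

How it is judged:
On the way:
1. the eye is down over the post, the gauge flat on the bench and the rod still home (horizontal distance between gauge_eye and post_top below 0.01 m and height (world z) of gauge_eye below 0.026 m and angle between gauge_mid's own z axis and vertical below 0.12 rad and value of joint knob below 0.01 m), for 0.2 s.
At the end, for the whole second after the job is handed in: the fingers hold the knob with the rod 39 to 52 mm out (red band fully out of the mouth, by at most 12 mm), the eye is round the post (centres within 10 mm, eye centre under 30 mm high) and bears on it with over 3 N, and the gauge is level within 0.15 rad (value of joint knob between 0.039 and 0.052 m and horizontal distance between gauge_eye and post_top below 0.01 m and height (world z) of gauge_eye below 0.03 m and angle between gauge_mid's own z axis and vertical below 0.15 rad and contact force between knob and the fingers above 2 N and contact force between gauge and post above 3 N); the arm keeps its last pose, push and grip.
It fails at once if the rod was pulled out to its end stop (value of joint knob above 0.062 m).
It fails at once if the steel block or the eraser box was moved more than 30 mm (distance of any of steel_block, eraser_box from where it was at the start of the episode above 0.03 m).
It fails at once if the rod was pulled before the eye was over the post (value of joint knob above 0.02 m and horizontal distance between gauge_eye and post_top above 0.015 m).
It also fails if it takes over 48 s, if anything falls off the work surface, if the arm or the gripper's body presses on something with over 40 N, if the wrist force passes 120 N, or if a joint passes its speed limit or range.

## Working session

There is one attempt and no reset: what is moved stays moved. The work goes in short steps, Python scripts to look and compute and a tool call to move; the robot and the scene stay as the last step left them, time stands still between calls to the robot, and variables do not carry over. Pictures are saved under pics/ and viewed, and the job is handed in when it is done.

Besides the shell and the picture viewer there is one more tool, called after "Call:" by a JSON object that holds its "name" and its "arguments", one argument or row to a line. arm_command: Moves the arm, as the interface text tells. Its arguments: {"type":"object","properties":{"motion":{"type":"array"},"grip_force":{"type":"number"}},"required":["motion"]}

```bash
ls; mkdir -p pics; cat > h.py <<'E'
import numpy as np, cv2
from cell import robot
def grab(n):
    c=robot.read_camera(n); return c
def save(c,f): cv2.imwrite(f,c["image"][:,:,::-1])
def K(c):
    h,w=c["image"].shape[:2]; f=h/2/np.tan(np.radians(c["fov_y"])/2); return f
def rays(c,uv):
    uv=np.atleast_2d(np.array(uv,float)); f=K(c)
    d=np.c_[(uv[:,0]-c["cx"])/f,(uv[:,1]-c["cy"])/f]; s=d.copy()
    for _ in range(30): s=d/(1+c["k1"]*(s**2).sum(1,keepdims=True))
    T=np.array(c["cam_to_world"]); return T[:3,3],np.c_[s,np.ones(len(s))]@T[:3,:3].T
def onplane(c,uv,z):
    o,r=rays(c,uv); return o+r*((z-o[2])/r[:,2])[:,None]
def depthpt(c,uv):
    o,r=rays(c,uv); uv=np.atleast_2d(uv).astype(int); return o+r*c["z_map"][uv[:,1],uv[:,0]][:,None]
E
python3 - <<'E'
from h import *
for n in("scene","top"):
    c=grab(n); save(c,f"pics/{n}0.png"); print(n,c["fov_y"],c["cx"],c["cy"],c["k1"],np.round(c["cam_to_world"],3))
print(robot.observe())
E
```

```text
pics
scene 44.08942815592536 324.50933099977317 203.6811150286684 -0.12846881821012024 [[-0.621 -0.403  0.672 -0.285]
 [-0.784  0.316 -0.535  0.637]
 [ 0.004 -0.859 -0.512  0.661]
 [ 0.     0.     0.     1.   ]]
top 53.617013333012025 323.9681993586762 201.3711198665409 0.011291712447462314 [[ 0.021 -0.998  0.056  0.438]
 [-1.    -0.022 -0.02   0.038]
 [ 0.021 -0.056 -0.998  0.936]
 [ 0.     0.     0.     1.   ]]
{'time': 0.1, 'qpos': array([-1.41703500e+00,  3.42661861e-01,  1.52489597e+00, -2.87698430e-05,
        1.27539615e+00, -1.45996075e-01]), 'qvel': array([-6.26186922e-04, -2.42056297e-03, -3.22605082e-03,  1.20553050e-03,
        3.70100944e-05, -2.02334642e-04]), 'joint_efforts': array([ 1.77400590e-03, -4.32004058e+01, -2.44695050e+01,  7.19782873e-02,
        5.26703009e-02, -5.42052862e-05]), 'tool_pos': array([ 0.15498165, -0.50120436,  0.20431881]), 'tool_rot': array([-3.14024181e+00, -1.70823077e-04,  2.99765680e-01]), 'contact_force': array([-0.61153435, -0.10998307,  0.24288776]), 'torque': array([-0.00277368, -0.00216421, -0.0330414 ]), 'opening': 0.09127979431468661}
```

View pics/scene0.png

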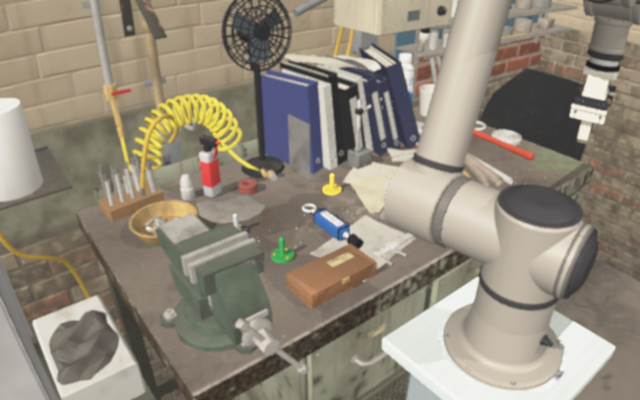

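View pics/top0.png

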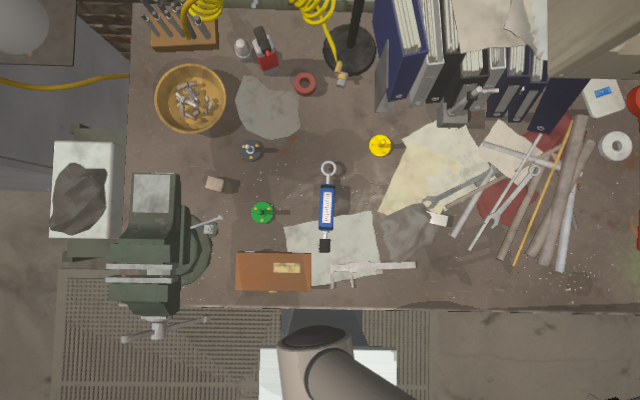

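```bash
python3 - <<'E'
from h import *
c=grab("top"); im=c["image"][:,:,::-1]
cv2.imwrite("pics/crop0.png",cv2.resize(im[120:270,190:390],None,fx=4,fy=4,interpolation=cv2.INTER_CUBIC))
print(onplane(c,[[330,169],[327,207],[324,244]],.018).round(3))
print(onplane(c,[[251,150]],.052).round(3),depthpt(c,[[251,150],[215,184],[438,218],[262,212],[324,244],[327,207],[380,145],[330,250],[300,240]]).round(3))
E
```

```text
[[0.566 0.007 0.018]
 [0.477 0.012 0.018]
 [0.392 0.018 0.018]]
[[0.6   0.186 0.052]] [[ 0.607  0.193  0.015]
 [ 0.524  0.27   0.027]
 [ 0.457 -0.248  0.016]
 [ 0.462  0.16   0.039]
 [ 0.392  0.018  0.031]
 [ 0.477  0.013  0.034]
 [ 0.623 -0.107  0.033]
 [ 0.377  0.003  0.002]
 [ 0.399  0.074  0.004]]
```

View pics/crop0.png

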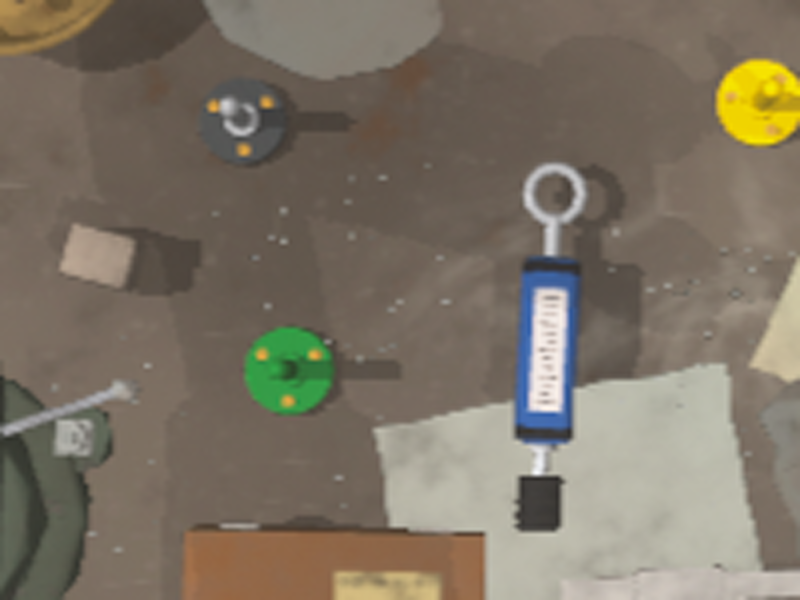

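```bash
cat >> h.py <<'E'
def blobs(c,lo,hi,box,minA=20):
    hsv=cv2.cvtColor(c["image"],cv2.COLOR_RGB2HSV); m=cv2.inRange(hsv,np.array(lo),np.array(hi))
    x0,y0,x1,y1=box; k=np.zeros_like(m); k[y0:y1,x0:x1]=m[y0:y1,x0:x1]
    cs,_=cv2.findContours(k,cv2.RETR_EXTERNAL,cv2.CHAIN_APPROX_NONE)
    return sorted([q for q in cs if cv2.contourArea(q)>minA],key=lambda q:-cv2.contourArea(q))
E
python3 - <<'E'
from h import *
c=grab("top")
q=blobs(c,(100,120,50),(125,255,255),(290,150,360,270))[0]
box=cv2.boxPoints(cv2.minAreaRect(q)); p=onplane(c,box,.034); print(p.round(4),p.mean(0).round(4))
print("black knob")
for q in blobs(c,(0,0,0),(180,255,60),(310,232,340,262),20)[:2]:
    r=cv2.minAreaRect(q);print(r,onplane(c,[r[0]],.028).round(4))
print("eye",onplane(c,[[190+554/4,120+194/4]],.021).round(4))
print("post tip",onplane(c,[[190+228/4,120+105/4]],.05).round(4),"foot",onplane(c,[[190+243/4,120+121/4]],.007).round(4))
d=c["z_map"]; 
ys,xs=np.mgrid[138:165,236:264]; P=depthpt(c,np.c_[xs.ravel(),ys.ravel()]); t=P[:,2]>.03; print(P[t].round(3))
f=(P[:,2]>.004)&(P[:,2]<.012);print("footmean",P[f].mean(0),f.sum())
s=grab("scene"); im=s["image"][:,:,::-1]
cv2.imwrite("pics/crop1.png",cv2.resize(im[190:290,200:380],None,fx=4.4,fy=4.4,interpolation=cv2.INTER_CUBIC))
E
```

```text
[[ 0.4332  0.0314  0.034 ]
 [ 0.5211  0.0284  0.034 ]
 [ 0.5201 -0.0026  0.034 ]
 [ 0.4321  0.0006  0.034 ]] [0.4766 0.0144 0.034 ]
black knob
eye [[0.5668 0.0108 0.021 ]]
post tip [[0.6086 0.196  0.05  ]] foot [[0.6076 0.1946 0.007 ]]
[[0.438 0.038 0.936]
 [0.614 0.199 0.048]
 [0.438 0.038 0.936]
 [0.611 0.2   0.051]
 [0.611 0.198 0.05 ]
 [0.611 0.196 0.051]
 [0.611 0.194 0.051]
 [0.613 0.193 0.044]
 [0.609 0.201 0.05 ]
 [0.609 0.198 0.05 ]
 [0.61  0.196 0.048]
 [0.609 0.193 0.052]
 [0.61  0.192 0.048]
 [0.607 0.201 0.049]
 [0.607 0.198 0.051]
 [0.607 0.196 0.047]
 [0.607 0.194 0.048]
 [0.607 0.192 0.049]
 [0.61  0.192 0.036]
 [0.605 0.201 0.047]
 [0.604 0.198 0.053]
 [0.605 0.196 0.049]
 [0.605 0.194 0.05 ]
 [0.606 0.192 0.044]
 [0.608 0.192 0.035]
 [0.438 0.038 0.936]
 [0.603 0.199 0.044]
 [0.603 0.196 0.047]
 [0.603 0.194 0.046]
 [0.605 0.193 0.038]
 [0.606 0.192 0.032]
 [0.438 0.038 0.936]
 [0.604 0.199 0.03 ]
 [0.603 0.196 0.034]
 [0.438 0.038 0.936]]
footmean [0.60774123 0.19650407 0.00684649] 310
```

View pics/crop1.png

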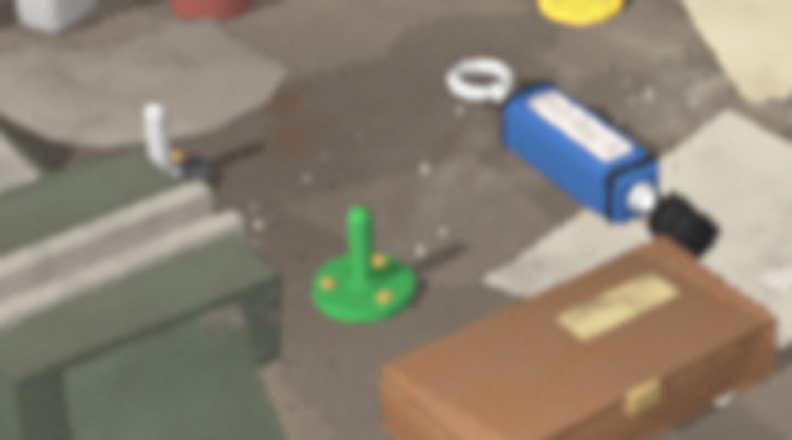

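```bash
cat > go.py <<'E'
from h import *
import sys
from scipy.spatial.transform import Rotation as R
# usage: go.py x y z yaw  -> tool-axis shift (units) & turn from the measured pose
x,y,z,yaw=map(float,sys.argv[1:5])
s=robot.observe(); R0=R.from_euler('xyz',s["tool_rot"]); R1=R.from_euler('xyz',[np.pi,0,yaw])
d=R0.inv().apply(np.array([x,y,z])-s["tool_pos"]); w=(R0.inv()*R1).as_rotvec()
print("t",s["time"],s["tool_pos"].round(4),s["tool_rot"].round(4),"F",s["contact_force"].round(2),"op",round(s["opening"],4))
print("turn",(w/(np.pi/2)).round(4),"shift",(d/.3).round(4),"mm",np.linalg.norm(d)*1e3)
E
python3 go.py .476 .0144 .12 -.037; python3 go.py .32 -.24 .2 .12
```

```text
t 0.25 [ 0.155  -0.5014  0.2046] [-3.1409e+00 -1.0000e-04  2.9980e-01] F [-0.14  0.59 -0.13] op 0.0914
turn [-0.0004  0.      0.2144] shift [ 1.5299 -1.3265  0.283 ] mm 613.3682799927741
t 0.25 [ 0.155  -0.5014  0.2046] [-3.1409e+00 -1.0000e-04  2.9980e-01] F [-0.14  0.59 -0.13] op 0.0914
turn [-0.0004 -0.      0.1145] shift [ 0.7827 -0.67    0.0158] mm 309.1309731245814
```

Call:
{"name": "arm_command", "arguments": {
  "motion": [
    [[0,0,0.11,0.78,-0.67,0,1],[0,0,0.11,0.78,-0.67,0,1],[0,0,0.11,0.78,-0.67,0,1],[0,0,0.11,0.78,-0.67,0,1],[0,0,0.11,0.78,-0.67,0,1],[0,0,0.11,0.78,-0.67,0,1],[0,0,0.11,0.78,-0.67,0,1],[0,0,0.11,0.78,-0.67,0,1]]
  ]
}}

```text
time: 1.05
tool_pos: [0.3199, -0.2394, 0.2051]
tool_rot: [3.141, -0.0, 0.131]
contact_force: [0.8, 0.1, 1.0]
opening: 0.0918
```

```bash
python3 go.py .476 .0144 .10 -.037
```

```text
t 1.05 [ 0.3199 -0.2394  0.2051] [ 3.141e+00 -1.000e-04  1.307e-01] F [0.79 0.1  0.95] op 0.0918
turn [ 4.000e-04 -1.000e-04  1.068e-01] shift [ 0.6261 -0.7711  0.3499] mm 315.94977687428695
```

Call:
{"name": "arm_command", "arguments": {
  "motion": [
    [[0,0,0.107,0.626,-0.771,0.35,1],[0,0,0.107,0.626,-0.771,0.35,1],[0,0,0.107,0.626,-0.771,0.35,1],[0,0,0.107,0.626,-0.771,0.35,1],[0,0,0.107,0.626,-0.771,0.35,1],[0,0,0.107,0.626,-0.771,0.35,1],[0,0,0.107,0.626,-0.771,0.35,1],[0,0,0.107,0.626,-0.771,0.35,1]]
  ]
}}

```text
time: 1.85
tool_pos: [0.4771, 0.0133, 0.0983]
tool_rot: [-3.142, 0.002, -0.039]
contact_force: [0.4, 0.1, -0.4]
opening: 0.0914
```

```bash
python3 go.py .476 .0144 .005 -.037; python3 - <<'E'
from h import *
c=grab("top");save(c,"pics/top1.png");c=grab("scene");save(c,"pics/scene1.png")
E
```

```text
t 1.85 [0.4771 0.0133 0.0983] [-3.1415e+00  1.8000e-03 -3.9300e-02] F [ 0.37  0.06 -0.45] op 0.0914
turn [-0.0001  0.0012 -0.0015] shift [-0.0033 -0.0035  0.3111] mm 93.32813717378603
```

View pics/scene1.png

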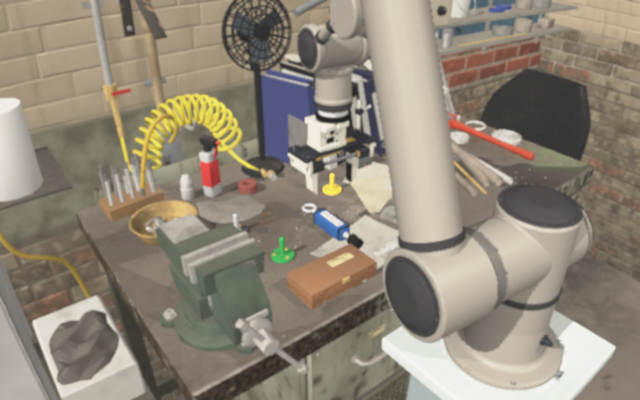

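The scene picture shows the open jaws at (330,180), which matches 0.1 m straight above the gauge at (330,225). I'll go down and grip next.

Call:
{"name": "arm_command", "arguments": {
  "motion": [
    [[0,0,0,-0.003,-0.003,0.15,1],[0,0,0,-0.003,-0.003,0.25,1],[0,0,0,-0.003,-0.003,0.308,1],[0,0,0,-0.003,-0.003,0.308,1],[0,0,0,-0.003,-0.003,0.308,-0.35],[0,0,0,-0.003,-0.003,0.308,-0.35],[0,0,0,-0.003,-0.003,0.308,-0.35],[0,0,0,-0.003,-0.003,0.308,-0.35]]
  ],
  "grip_force": 25
}}

```text
time: 2.75
tool_pos: [0.476, 0.0135, 0.0084]
tool_rot: [3.141, -0.002, -0.041]
contact_force: [-0.9, 0.6, 0.6]
opening: 0.0645
```

Call:
{"name": "arm_command", "arguments": {
  "motion": [
    [[0,0,0,0,0,0,-1],[0,0,0,0,0,0,-1],[0,0,0,0,0,0,-1],[0,0,0,0,0,0,-1]]
  ]
}}

```text
time: 3.15
tool_pos: [0.4754, 0.0137, 0.0075]
tool_rot: [3.141, -0.0, -0.041]
contact_force: [0.4, -0.1, 1.7]
opening: 0.0335
```

Call:
{"name": "arm_command", "arguments": {
  "motion": [
    [[0,0,0,0,0,0,-1],[0,0,0,0,0,-0.05,-1],[0,0,0,0,0,-0.12,-1],[0,0,0,0,0,-0.22,-1],[0,0,0,0,0,-0.27,-1],[0,0,0,0,0,-0.27,-1]]
  ],
  "grip_force": 35
}}

```text
time: 3.75
tool_pos: [0.4766, 0.0136, 0.0901]
tool_rot: [3.141, -0.004, -0.041]
contact_force: [-0.1, -0.2, -3.3]
opening: 0.0332
```

```bash
python3 - <<'E'
from h import *
c=grab("top");save(c,"pics/top2.png");
cv2.imwrite("pics/top2c.png",cv2.resize(c["image"][100:280,230:430,::-1],None,fx=3,fy=3,interpolation=cv2.INTER_CUBIC))
c=grab("scene");cv2.imwrite("pics/scene2c.png",cv2.resize(c["image"][130:270,230:430,::-1],None,fx=4,fy=4,interpolation=cv2.INTER_CUBIC))
s=robot.observe();print(s["tool_pos"],s["contact_force"],s["torque"],s["opening"])
E
```

```text
[0.47486495 0.01379574 0.08782964] [-1.17683869  0.16892278 -2.40506345] [ 0.02781699  0.03957295 -0.02305747] 0.03277982455309192
```

View pics/top2c.png

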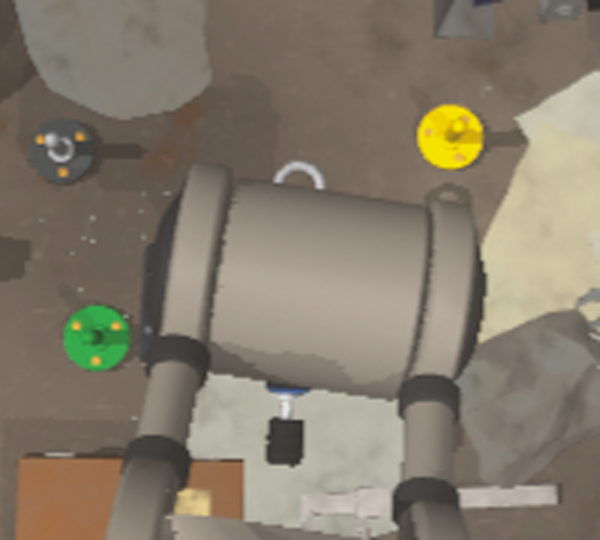

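View pics/scene2c.png

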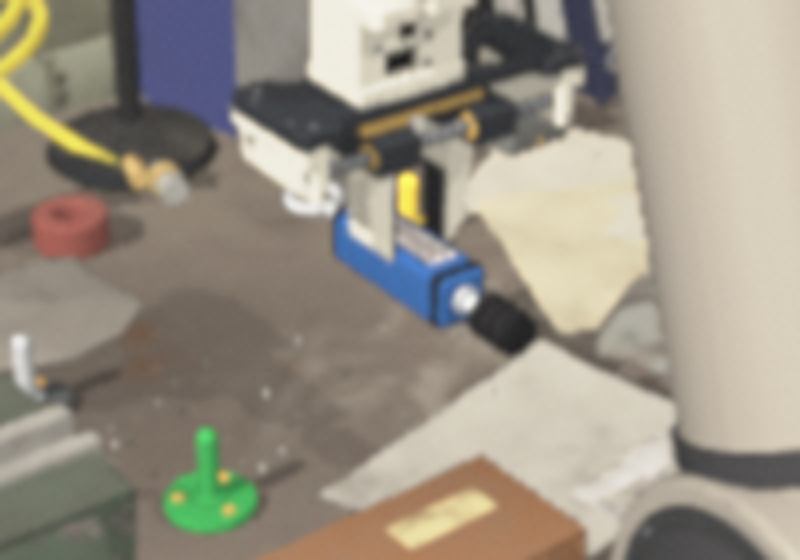

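```bash
python3 go.py .548 .126 .088 .87
```

```text
t 3.85 [0.4749 0.0138 0.0878] [-3.1416e+00  9.0000e-04 -4.1000e-02] F [-1.18  0.17 -2.41] op 0.0328
turn [-3.0e-04  5.0e-04 -5.8e-01] shift [ 0.2282 -0.3837 -0.0008] mm 133.93491574056537
```

Call:
{"name": "arm_command", "arguments": {
  "motion": [
    [[0,0,-0.07,0.028,-0.048,0,-1],[0,0,-0.15,0.057,-0.096,0,-1],[0,0,-0.23,0.09,-0.15,0,-1],[0,0,-0.31,0.12,-0.2,0,-1],[0,0,-0.39,0.15,-0.255,0,-1],[0,0,-0.46,0.18,-0.3,0,-1],[0,0,-0.53,0.21,-0.35,0,-1],[0,0,-0.58,0.228,-0.384,0,-1]]
  ]
}}

```text
time: 4.65
tool_pos: [0.5479, 0.1268, 0.0863]
tool_rot: [-3.139, 0.002, 0.875]
contact_force: [-0.0, 0.8, -2.8]
opening: 0.0331
```

Call:
{"name": "arm_command", "arguments": {
  "motion": [
    [[0,0,0,0,0,0,-1],[0,0,0,0,0,0,-1],[0,0,0,0,0,0,-1]]
  ]
}}

```text
time: 4.95
tool_pos: [0.5476, 0.1254, 0.0877]
tool_rot: [-3.14, 0.002, 0.868]
contact_force: [-0.1, 0.7, -2.4]
opening: 0.0333
```

```bash
python3 go.py .548 .126 .088 .87; python3 - <<'E'
from h import *
c=grab("top");save(c,"pics/top3.png");
cv2.imwrite("pics/top3c.png",cv2.resize(c["image"][110:250,200:360,::-1],None,fx=5,fy=4,interpolation=cv2.INTER_CUBIC)[:600])
c=grab("scene");cv2.imwrite("pics/scene3c.png",cv2.resize(c["image"][130:270,190:390,::-1],None,fx=4,fy=4,interpolation=cv2.INTER_CUBIC))
E
```

```text
t 4.95 [0.5476 0.1254 0.0877] [-3.1404e+00  1.6000e-03  8.6800e-01] F [-0.14  0.69 -2.36] op 0.0333
turn [-0.0008  0.001  -0.0013] shift [ 0.0023 -0.0004 -0.0012] mm 0.7927615504035421
```

View pics/top3c.png

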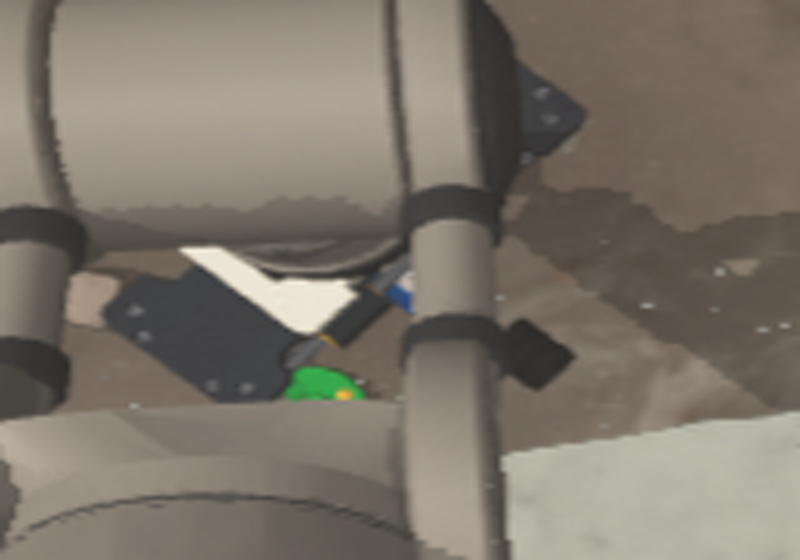

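View pics/scene3c.png

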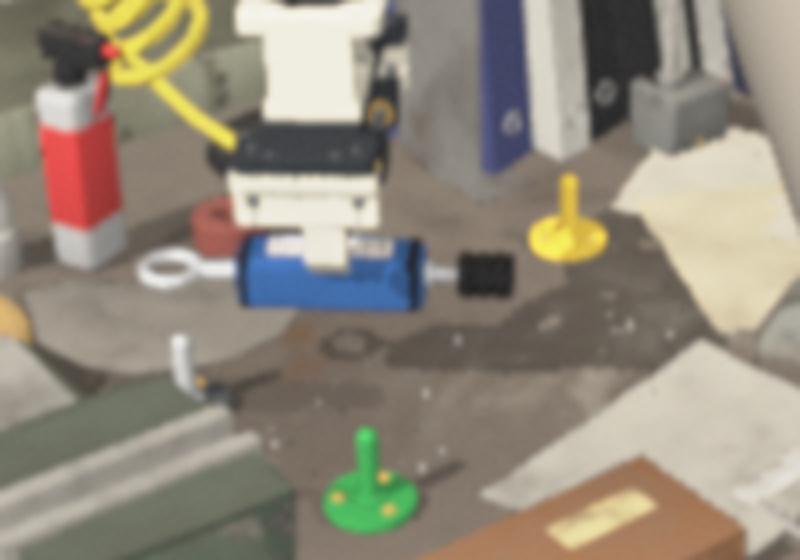

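```bash
python3 - <<'E'
from h import *
c=grab("scene")
f=lambda u,v:[190+(u+.5)/4-.5,130+(v+.5)/4-.5]
e=[f(169,268)]
for z in(.092,.098,.104): print(z,onplane(c,e,z).round(4))
P=[f(180,341)]; print("post",onplane(c,P,.048).round(4))
q=blobs(c,(0,0,160),(180,50,255),(220,185,246,215),10); print([(cv2.minAreaRect(k)) for k in q])
q=blobs(c,(0,0,140),(180,60,255),(226,210,242,232),5); print([(cv2.boundingRect(k)) for k in q])
k=[f(485,275)]; print("knob",onplane(c,k,.098).round(4))
E
```

```text
0.092 [[0.6199 0.1909 0.092 ]]
0.098 [[0.6103 0.1956 0.098 ]]
0.104 [[0.6008 0.2003 0.104 ]]
post [[0.6102 0.1936 0.048 ]]
[((234.5, 197.0), (10.0, 21.0), 90.0)]
[(226, 210, 16, 20)]
knob [[0.4923 0.0579 0.098 ]]
```

Call:
{"name": "arm_command", "arguments": {
  "motion": [
    [[0,0,0,0,0,0.06,-1],[0,0,0,0,0,0.12,-1],[0,0,0,0,0,0.15,-1],[0,0,0,0,0,0.18,-1],[0,0,0,0,0,0.18,-1]]
  ]
}}

```text
time: 5.6
tool_pos: [0.5479, 0.1258, 0.0336]
tool_rot: [-3.14, 0.001, 0.87]
contact_force: [-0.1, 0.2, -3.1]
opening: 0.033
```

```bash
python3 go.py .548 .126 .0075 .868; python3 - <<'E'
from h import *
c=grab("scene");cv2.imwrite("pics/scene4c.png",cv2.resize(c["image"][150:250,190:340,::-1],None,fx=5,fy=5,interpolation=cv2.INTER_CUBIC))
E
```

```text
t 5.6 [0.5479 0.1258 0.0336] [-3.1404e+00  1.4000e-03  8.6960e-01] F [-0.13  0.16 -3.06] op 0.033
turn [-0.0008  0.0009  0.001 ] shift [ 0.001 -0.     0.087] mm 26.0932009084714
```

View pics/scene4c.png

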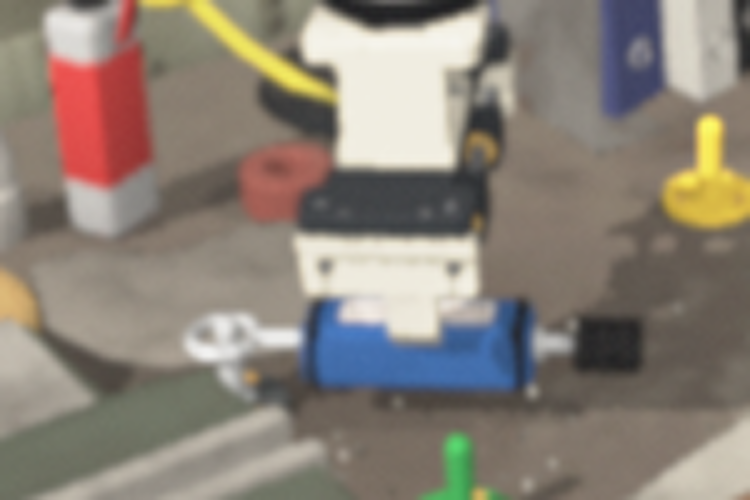

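The post tip sits inside the ring at crop (222,330), and the reading shows only the gauge's weight. I'll lower it the rest of the way.

Call:
{"name": "arm_command", "arguments": {
  "motion": [
    [[0,0,0,0,0,0.04,-1],[0,0,0,0,0,0.07,-1],[0,0,0,0,0,0.085,-1],[0,0,0,0,0,0.088,-1],[0,0,0,0,0,0.088,-1]]
  ]
}}

```text
time: 6.15
tool_pos: [0.5484, 0.126, 0.0079]
tool_rot: [-3.141, 0.0, 0.87]
contact_force: [0.6, 0.1, -2.9]
opening: 0.033
```

Call:
{"name": "arm_command", "arguments": {
  "motion": [
    [[0,0,0,0,0,0.005,-1],[0,0,0,0,0,0.007,-1],[0,0,0,0,0,0.007,-1]]
  ]
}}

```text
time: 6.45
tool_pos: [0.5489, 0.126, 0.0075]
tool_rot: [3.141, -0.001, 0.87]
contact_force: [-3.4, -0.2, 7.9]
opening: 0.0331
```

Call:
{"name": "arm_command", "arguments": {
  "motion": [
    [[0,0,0,0,0,0,0.3],[0,0,0,0,0,0,0.3],[0,0,0,0,0,0,0.3],[0,0,0,0,0,0,0.3],[0,0,0,0,0,-0.1,0.3],[0,0,0,0,0,-0.2,0.3],[0,0,0,0,0,-0.25,0.3]]
  ]
}}

```text
time: 7.15
tool_pos: [0.5497, 0.1261, 0.0833]
tool_rot: [3.139, -0.002, 0.87]
contact_force: [0.7, -0.5, 0.1]
opening: 0.0597
```

```bash
python3 go.py .491 .058 .075 .87; python3 - <<'E'
from h import *
c=grab("scene");cv2.imwrite("pics/scene5c.png",cv2.resize(c["image"][170:270,190:340,::-1],None,fx=5,fy=5,interpolation=cv2.INTER_CUBIC))
E
```

```text
t 7.15 [0.5497 0.1261 0.0833] [ 3.1392e+00 -2.3000e-03  8.7000e-01] F [ 0.68 -0.45  0.14] op 0.0597
turn [ 0.0015 -0.0014  0.    ] shift [-0.2998 -0.0031  0.0269] mm 90.2933326107258
```

View pics/scene5c.png

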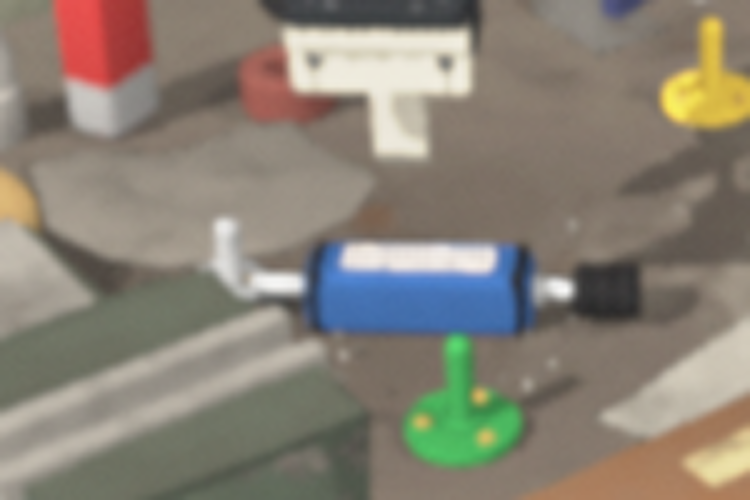

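```bash
python3 - <<'E'
from h import *
c=grab("scene")
f=lambda u,v:[190+(u+.5)/5-.5,170+(v+.5)/5-.5]
print(onplane(c,[f(608,290)],.018).round(4),onplane(c,[f(419,252)],.034).round(4))
c=grab("top");save(c,"pics/top5.png")
E
```

```text
[[0.493  0.0575 0.018 ]] [[0.5542 0.1225 0.034 ]]
```

View pics/top5.png

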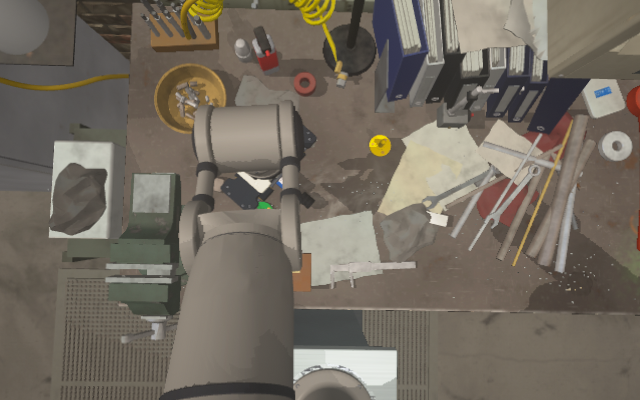

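```bash
python3 - <<'E'
from h import *
c=grab("top"); print(depthpt(c,[[309,258],[305,275]]).round(3)); s=grab("scene"); print(depthpt(s,[[330,265],[368,258],[350,263]]).round(3))
E
python3 go.py .4918 .0582 .075 .87
```

```text
[[0.36  0.051 0.036]
 [0.322 0.059 0.032]]
[[0.337 0.127 0.036]
 [0.306 0.049 0.036]
 [0.316 0.091 0.036]]
t 7.4 [0.5477 0.1259 0.0799] [-3.1404e+00  1.4000e-03  8.7000e-01] F [-0.45  0.22 -0.04] op 0.0597
turn [-0.0008  0.0009 -0.    ] shift [-0.2927  0.0031  0.0167] mm 87.95750729793221
```

Box height is 36 mm, so the gripper body (at 67 mm or higher) clears it. I'll move over the knob.

Call:
{"name": "arm_command", "arguments": {
  "motion": [
    [[0,0,0,-0.1,0.003,0,0.3],[0,0,0,-0.2,0.003,0,0.3],[0,0,0,-0.293,0.003,0,0.3],[0,0,0,-0.293,0.003,0.05,0.3],[0,0,0,-0.293,0.003,0.13,0.3],[0,0,0,-0.293,0.003,0.2,0.3],[0,0,0,-0.293,0.003,0.247,0.3],[0,0,0,-0.293,0.003,0.247,0.3]]
  ]
}}

```text
time: 8.2
tool_pos: [0.49, 0.0582, 0.004]
tool_rot: [-3.137, 0.004, 0.87]
contact_force: [0.5, 0.3, -0.4]
opening: 0.0593
```

```bash
python3 go.py .4918 .0582 .004 .87; python3 - <<'E'
from h import *
c=grab("scene");cv2.imwrite("pics/scene6c.png",cv2.resize(c["image"][170:270,210:360,::-1],None,fx=5,fy=5,interpolation=cv2.INTER_CUBIC))
E
```

```text
t 8.2 [0.49   0.0582 0.004 ] [-3.1366  0.004   0.8698] F [ 0.46  0.28 -0.38] op 0.0593
turn [-0.0032  0.0026 -0.0001] shift [0.0038 0.0046 0.0001] mm 1.7904942684798841
```

View pics/scene6c.png

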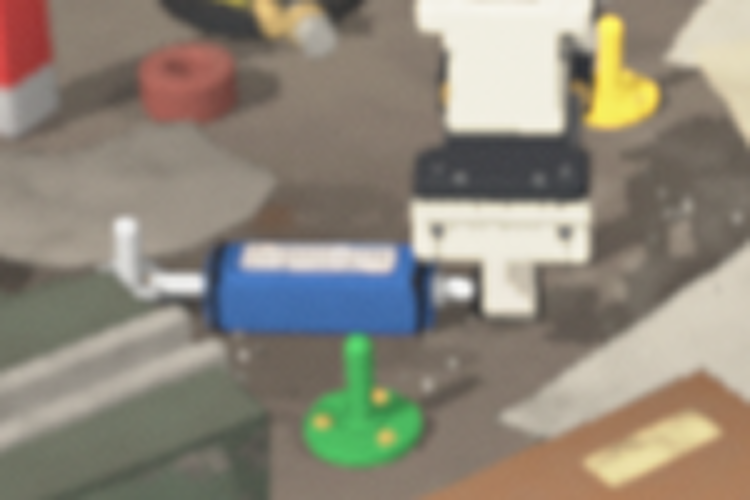

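Call:
{"name": "arm_command", "arguments": {
  "motion": [
    [[0,0,0,0.002,0.002,0,-1],[0,0,0,0.002,0.002,0,-1],[0,0,0,0.002,0.002,0,-1],[0,0,0,0.002,0.002,0,-1],[0,0,0,0.002,0.002,0,-1],[0,0,0,0.002,0.002,0,-1]]
  ],
  "grip_force": 40
}}

```text
time: 8.85
tool_pos: [0.4934, 0.0583, 0.0071]
tool_rot: [3.141, -0.0, 0.87]
contact_force: [0.4, -0.9, 0.0]
opening: 0.0165
```

```bash
python3 go.py .4918 .0582 .004 .87; python3 - <<'E'
from h import *
c=grab("scene");cv2.imwrite("pics/scene7c.png",cv2.resize(c["image"][170:270,210:360,::-1],None,fx=5,fy=5,interpolation=cv2.INTER_CUBIC))
E
```

```text
t 8.85 [0.4934 0.0583 0.0071] [ 3.1413e+00 -1.0000e-04  8.7000e-01] F [ 0.36 -0.87  0.04] op 0.0165
turn [ 0.0002 -0.0001 -0.    ] shift [-0.0036 -0.0039  0.0102] mm 3.4497269686457472
```

View pics/scene7c.png

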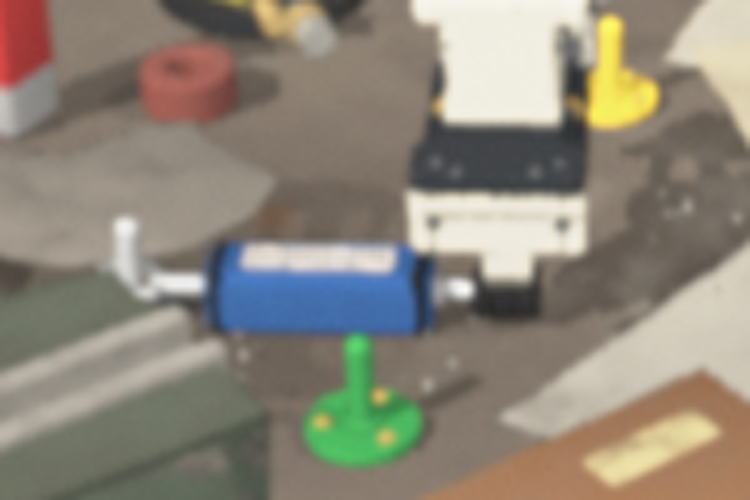

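```bash
python3 - <<'E'
from h import *
s=robot.observe(); print(s["tool_pos"],s["opening"],s["contact_force"],s["qpos"].round(4))
c=grab("scene")
f=lambda u,v:[round(210+(u+.5)/5-.5),round(170+(v+.5)/5-.5)]
uv=[f(508,v) for v in range(235,330,5)]
for a,b in zip(uv,depthpt(c,uv)): print(a,b.round(4),c["image"][a[1],a[0]])
cv2.imwrite("pics/scene8c.png",cv2.resize(c["image"][205:245,280:340,::-1],None,fx=12,fy=12,interpolation=cv2.INTER_NEAREST))
E
```

```text
[0.4933308  0.05829071 0.00705016] 0.012239468438595347 [-1.09845577 -0.18021852  4.17383718] [-3.6700e-02  5.4860e-01  1.8362e+00 -1.0000e-04  7.5670e-01  6.6410e-01]
[311, 217] [0.427  0.1068 0.0996] [238 235 222]
[311, 218] [0.4255 0.108  0.0984] [238 235 222]
[311, 219] [0.4262 0.1075 0.0953] [238 235 222]
[311, 220] [0.478  0.069  0.0514] [238 234 221]
[311, 221] [0.475  0.0713 0.0511] [237 233 220]
[311, 222] [0.4793 0.0681 0.0449] [237 233 220]
[311, 223] [0.4761 0.0705 0.0448] [235 230 217]
[311, 224] [0.4766 0.0701 0.0416] [222 217 197]
[311, 225] [0.481  0.067  0.0353] [175 169 154]
[311, 226] [0.487  0.0625 0.0277] [115 111 102]
[311, 227] [0.4866 0.0628 0.0252] [70 69 65]
[311, 228] [0.4811 0.067  0.027 ] [55 54 53]
[311, 229] [0.4855 0.0638 0.0206] [54 53 53]
[311, 230] [0.4832 0.0655 0.0197] [51 50 50]
[311, 231] [0.4857 0.0636 0.0148] [48 48 47]
[311, 232] [0.485  0.0642 0.0126] [47 44 45]
[311, 233] [0.4868 0.0629 0.0082] [60 55 52]
[311, 234] [ 0.4937  0.0578 -0.0005] [84 76 70]
[311, 235] [0.4881 0.062  0.0015] [108  98  88]
```

View pics/scene8c.png

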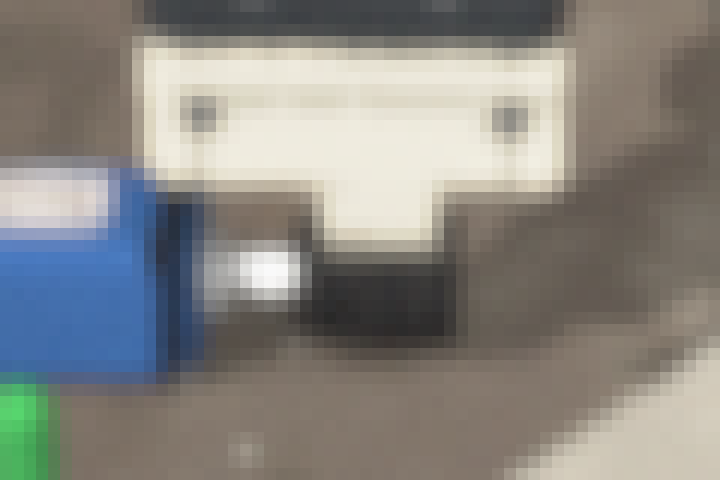

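```bash
python3 - <<'E'
from h import *
print(robot.tcp_to_grasp,[a for a in dir(robot) if a[0]!='_'])
c=grab("scene")
o,r=rays(c,[[311.6,233.3]]); r=r[0]
# open finger outer face approx at horizontal dist along -tool y from knob
n=np.array([-.764,.645]); k=np.array([.490,.058])
for d in(.03,.035,.04,.045):
    t=(d-n@(o[:2]-k))/(n@r[:2]); print(d,(o+t*r).round(4))
E
```

```text
0.0188 ['IKError', 'hand_in', 'observe', 'read_camera', 'tcp_to_grasp']
0.03 [0.4663 0.0765 0.024 ]
0.035 [0.4623 0.0795 0.0274]
0.04 [0.4583 0.0825 0.0308]
0.045 [0.4543 0.0854 0.0342]
```

Call:
{"name": "arm_command", "arguments": {
  "motion": [
    [[0,0,0,0,0,0,0.0],[0,0,0,0,0,0,0.0],[0,0,0,0,0,0,0.0],[0,0,0,0,0,0,0.0]]
  ]
}}

```text
time: 9.4
tool_pos: [0.4929, 0.0584, 0.0066]
tool_rot: [-3.141, 0.001, 0.87]
contact_force: [-0.5, 0.1, -0.1]
opening: 0.0317
```

Call:
{"name": "arm_command", "arguments": {
  "motion": [
    [[0,0,0,0,0,0.01,0.0],[0,0,0,0,0,0.015,0.0],[0,0,0,0,0,0.02,0.0],[0,0,0,0,0,0.02,0.0]]
  ]
}}

```text
time: 9.8
tool_pos: [0.493, 0.0583, 0.0005]
tool_rot: [-3.141, 0.001, 0.87]
contact_force: [-0.1, -0.4, -0.1]
opening: 0.046
```

```bash
python3 go.py .4918 .0582 .004 .87; python3 - <<'E'
from h import *
c=grab("scene");cv2.imwrite("pics/scene9c.png",cv2.resize(c["image"][190:250,270:350,::-1],None,fx=9,fy=9,interpolation=cv2.INTER_NEAREST))
E
```

```text
t 9.8 [0.493  0.0583 0.0005] [-3.141e+00  6.000e-04  8.700e-01] F [-0.08 -0.41 -0.14] op 0.046
turn [-0.0004  0.0004  0.    ] shift [-0.0029 -0.0029 -0.0117] mm 3.7202858623413024
```

View pics/scene9c.png

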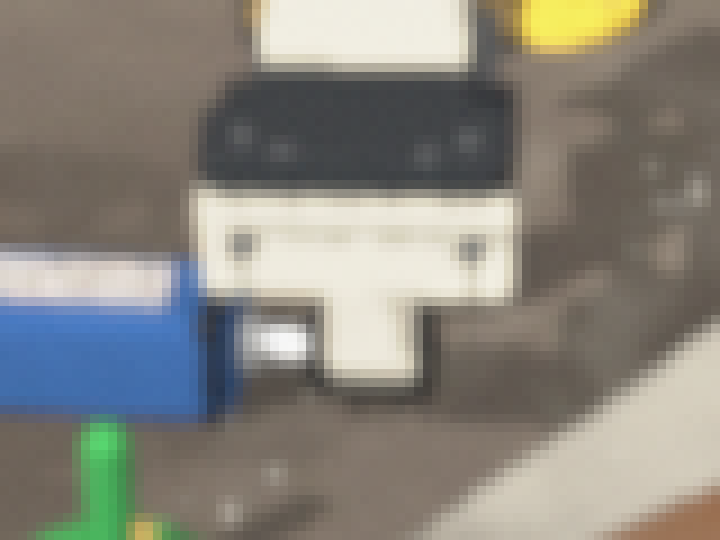

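Call:
{"name": "arm_command", "arguments": {
  "motion": [
    [[0,0,0,0,0,0.01,0.0],[0,0,0,0,0,0.02,0.0],[0,0,0,0,0,0.03,0.0],[0,0,0,0,0,0.03,0.0]]
  ]
}}

```text
time: 10.25
tool_pos: [0.4929, 0.0583, -0.0086]
tool_rot: [-3.141, 0.001, 0.87]
contact_force: [-0.1, -0.4, 0.3]
opening: 0.0463
```

```bash
python3 go.py .4918 .0582 .004 .87; python3 - <<'E'
from h import *
c=grab("scene");cv2.imwrite("pics/scene10c.png",cv2.resize(c["image"][190:250,270:350,::-1],None,fx=9,fy=9,interpolation=cv2.INTER_NEAREST))
E
```

```text
t 10.25 [ 0.4929  0.0583 -0.0086] [-3.1409e+00  7.0000e-04  8.7000e-01] F [-0.12 -0.42  0.32] op 0.0463
turn [-0.0005  0.0004 -0.    ] shift [-0.0027 -0.0027 -0.0421] mm 12.678905687938089
```

View pics/scene10c.png

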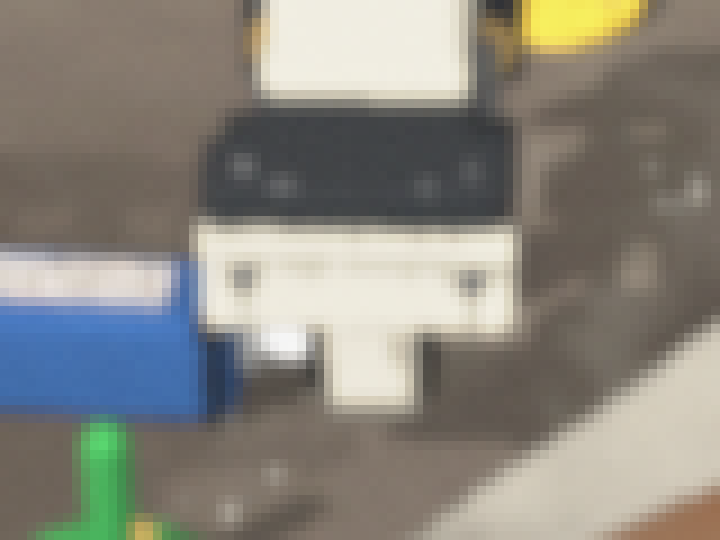

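Call:
{"name": "arm_command", "arguments": {
  "motion": [
    [[0,0,0,-0.003,0,0.007,0.0],[0,0,0,-0.003,0,0.014,0.0],[0,0,0,-0.003,0,0.014,0.0]]
  ]
}}

```text
time: 10.6
tool_pos: [0.4925, 0.0576, -0.0126]
tool_rot: [-3.141, 0.0, 0.87]
contact_force: [0.4, 0.1, 1.2]
opening: 0.046
```

Call:
{"name": "arm_command", "arguments": {
  "motion": [
    [[0,0,0,0,0,0,-1],[0,0,0,0,0,0,-1],[0,0,0,0,0,0,-1],[0,0,0,0,0,0,-1],[0,0,0,0,0,0,-1],[0,0,0,0,0,0,-1]]
  ],
  "grip_force": 35
}}

```text
time: 11.2
tool_pos: [0.4928, 0.0576, -0.0123]
tool_rot: [3.142, 0.0, 0.87]
contact_force: [-0.3, -0.1, 0.5]
opening: 0.0254
```

```bash
python3 go.py .4918 .0582 .004 .87; python3 - <<'E'
from h import *
c=grab("scene");cv2.imwrite("pics/scene11c.png",cv2.resize(c["image"][190:250,225:345,::-1],None,fx=6.6,fy=6.6,interpolation=cv2.INTER_CUBIC))
E
```

```text
t 11.2 [ 0.4928  0.0576 -0.0123] [3.1415e+00 1.0000e-04 8.6990e-01] F [-0.27 -0.13  0.52] op 0.0254
turn [ 0.0001  0.     -0.    ] shift [-0.0005 -0.0038 -0.0543] mm 16.329898604148976
```

View pics/scene11c.png

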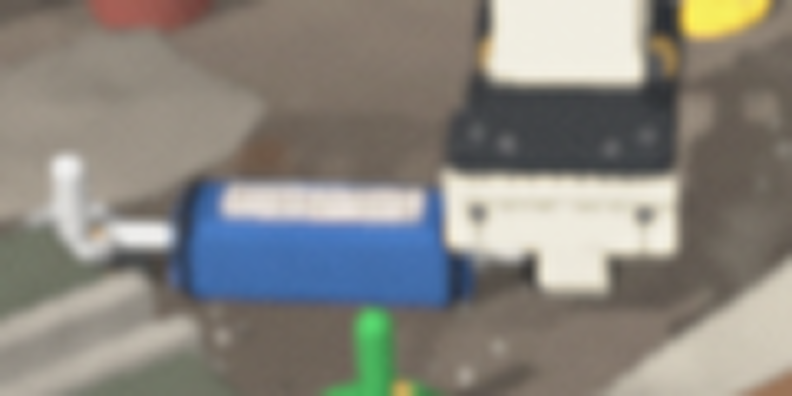

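Call:
{"name": "arm_command", "arguments": {
  "motion": [
    [[0,0,0,-0.01,0,0,-1],[0,0,0,-0.02,0,0,-1],[0,0,0,-0.03,0,0,-1],[0,0,0,-0.045,0,0,-1],[0,0,0,-0.06,0,0,-1],[0,0,0,-0.07,0,0,-1],[0,0,0,-0.07,0,0,-1]]
  ]
}}

```text
time: 11.95
tool_pos: [0.4798, 0.0416, -0.0121]
tool_rot: [3.14, -0.001, 0.87]
contact_force: [3.6, 4.3, -2.5]
opening: 0.0251
```

```bash
cat > look.py <<'E'
from h import *
import sys
s=robot.observe(); u=np.array([np.cos(.87),np.sin(.87),0])
print(s["time"],s["tool_pos"].round(4),s["contact_force"].round(2),"along",round(s["contact_force"]@u,2),"op",s["opening"],"dist from post",-(s["tool_pos"]-[.607,.196,0])@u)
c=grab("scene");cv2.imwrite(sys.argv[1],cv2.resize(c["image"][190:260,225:345,::-1],None,fx=6.6,fy=6.6,interpolation=cv2.INTER_CUBIC))
E
python3 look.py pics/s12.png
```

```text
11.95 [ 0.4798  0.0416 -0.0121] [ 3.57  4.3  -2.54] along 5.58 op 0.02507003429653608 dist from post 0.20008567240891528
```

View pics/s12.png

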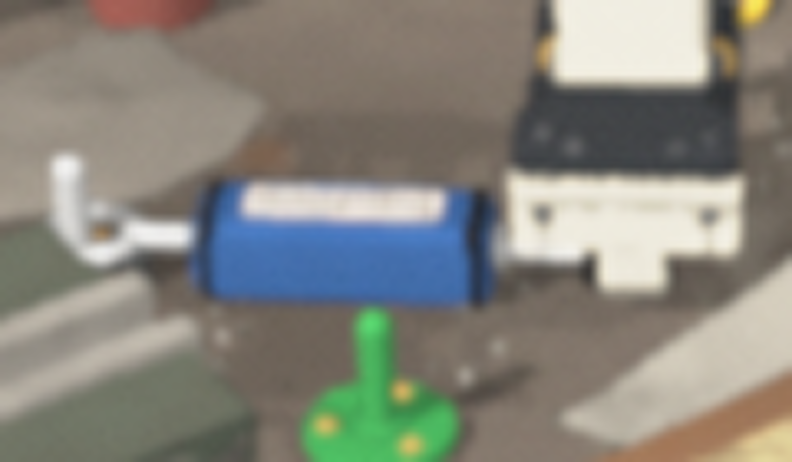

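Call:
{"name": "arm_command", "arguments": {
  "motion": [
    [[0,0,0,-0.015,0,0,-1],[0,0,0,-0.03,0,0,-1],[0,0,0,-0.045,0,0,-1],[0,0,0,-0.06,0,0,-1],[0,0,0,-0.075,0,0,-1],[0,0,0,-0.09,0,0,-1],[0,0,0,-0.09,0,0,-1],[0,0,0,-0.09,0,0,-1]]
  ]
}}

```text
time: 12.8
tool_pos: [0.4634, 0.0214, -0.0119]
tool_rot: [3.139, -0.003, 0.87]
contact_force: [6.4, 8.3, -1.4]
opening: 0.0252
```

```bash
python3 look.py pics/s13.png; python3 -c "
from h import *
c=grab('top');save(c,'pics/top13.png')"
```

```text
12.8 [ 0.4634  0.0214 -0.0119] [ 6.35  8.26 -1.42] along 10.41 op 0.025188795445941638 dist from post 0.2260583709507258
```

View pics/s13.png

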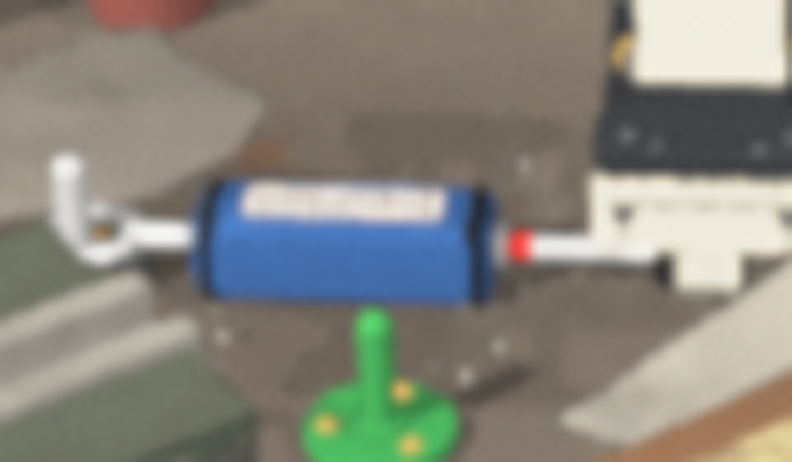

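View pics/top13.png

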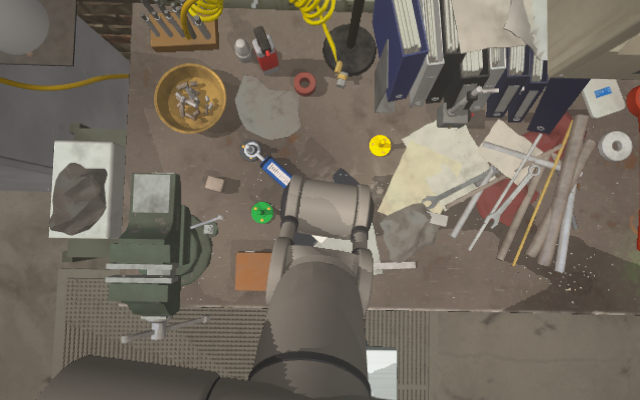

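```bash
python3 - <<'E'
from h import *
c=grab("scene"); im=c["image"].astype(int)
for v in (226,227,228): print(v,[(x,*im[v,x]) for x in range(296,312)])
u=np.array([np.cos(.87),np.sin(.87),0])
f=lambda a,b:[225+(a+.5)/6.6-.5,190+(b+.5)/6.6-.5]
for n,p,z in [("redL",f(507,245),.020),("redR",f(533,246),.020),("knobstart",f(657,262),.018),("bodytopNear mouth corner",f(468,195),.034),("mouth far top",f(492,190),.034),("mouth low",f(497,300),.0),("rearbottom",f(207,296),0)]:
    P=onplane(c,[p],z)[0]; print(n,P.round(4),"s",round(-(P-[.607,.196,0])@u,4))
E
python3 - <<'E'
import cv2
i=cv2.imread("pics/s13.png")[170:320,430:700]; cv2.imwrite("pics/s13z.png",cv2.resize(i,None,fx=2.9,fy=2.9,interpolation=cv2.INTER_CUBIC))
E
```

```text
226 [(296, np.int64(48), np.int64(57), np.int64(78)), (297, np.int64(42), np.int64(55), np.int64(79)), (298, np.int64(57), np.int64(77), np.int64(111)), (299, np.int64(105), np.int64(113), np.int64(130)), (300, np.int64(153), np.int64(144), np.int64(147)), (301, np.int64(175), np.int64(133), np.int64(130)), (302, np.int64(208), np.int64(91), np.int64(88)), (303, np.int64(237), np.int64(73), np.int64(68)), (304, np.int64(242), np.int64(103), np.int64(98)), (305, np.int64(237), np.int64(159), np.int64(156)), (306, np.int64(226), np.int64(205), np.int64(203)), (307, np.int64(222), np.int64(221), np.int64(219)), (308, np.int64(221), np.int64(221), np.int64(219)), (309, np.int64(220), np.int64(219), np.int64(217)), (310, np.int64(219), np.int64(218), np.int64(216)), (311, np.int64(219), np.int64(219), np.int64(216))]
227 [(296, np.int64(50), np.int64(66), np.int64(96)), (297, np.int64(41), np.int64(55), np.int64(79)), (298, np.int64(56), np.int64(76), np.int64(108)), (299, np.int64(108), np.int64(114), np.int64(130)), (300, np.int64(156), np.int64(147), np.int64(149)), (301, np.int64(178)
[... 975 characters left out ...]
29), np.int64(100), np.int64(95)), (305, np.int64(224), np.int64(153), np.int64(149)), (306, np.int64(219), np.int64(197), np.int64(194)), (307, np.int64(214), np.int64(210), np.int64(208)), (308, np.int64(212), np.int64(212), np.int64(209)), (309, np.int64(213), np.int64(213), np.int64(210)), (310, np.int64(216), np.int64(214), np.int64(212)), (311, np.int64(216), np.int64(215), np.int64(212))]
redL [0.5079 0.0752 0.02  ] s 0.1563
redR [0.5016 0.0682 0.02  ] s 0.1656
knobstart [0.4687 0.038  0.018 ] s 0.21
bodytopNear mouth corner [0.5253 0.0793 0.034 ] s 0.1419
mouth far top [0.5227 0.0706 0.034 ] s 0.1502
mouth low [0.5059 0.0815 0.    ] s 0.1527
rearbottom [0.5721 0.1623 0.    ] s 0.0483
```

View pics/s13z.png

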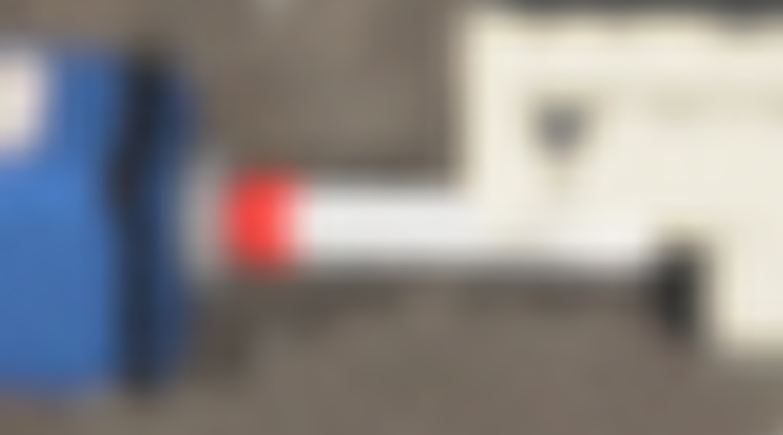

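Call:
{"name": "arm_command", "arguments": {
  "motion": [
    [[0,0,0,-0.006,0,0,-1],[0,0,0,-0.012,0,0,-1],[0,0,0,-0.015,0,0,-1],[0,0,0,-0.015,0,0,-1],[0,0,0,-0.015,0,0,-1]]
  ]
}}

```text
time: 13.45
tool_pos: [0.4607, 0.0181, -0.0118]
tool_rot: [3.139, -0.003, 0.87]
contact_force: [6.7, 8.8, -2.2]
opening: 0.0254
```

```bash
python3 look.py pics/s14.png;  python3 - <<'E'
import cv2
i=cv2.imread("pics/s14.png")[140:330,430:700]; cv2.imwrite("pics/s14z.png",cv2.resize(i,None,fx=2.9,fy=2.9,interpolation=cv2.INTER_CUBIC))
from h import *
c=grab("top");i=c["image"][130:230,230:350,::-1]; cv2.imwrite("pics/top14.png",cv2.resize(i,None,fx=6,fy=6,interpolation=cv2.INTER_CUBIC))
E
```

```text
13.45 [ 0.4607  0.0181 -0.0118] [ 6.66  8.82 -2.16] along 11.04 op 0.025439895210872452 dist from post 0.23030823948640433
```

View pics/s14z.png

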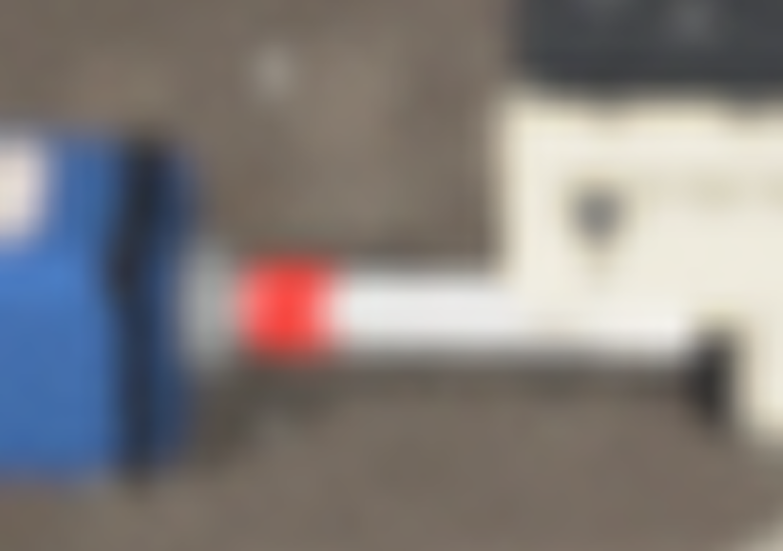

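View pics/top14.png

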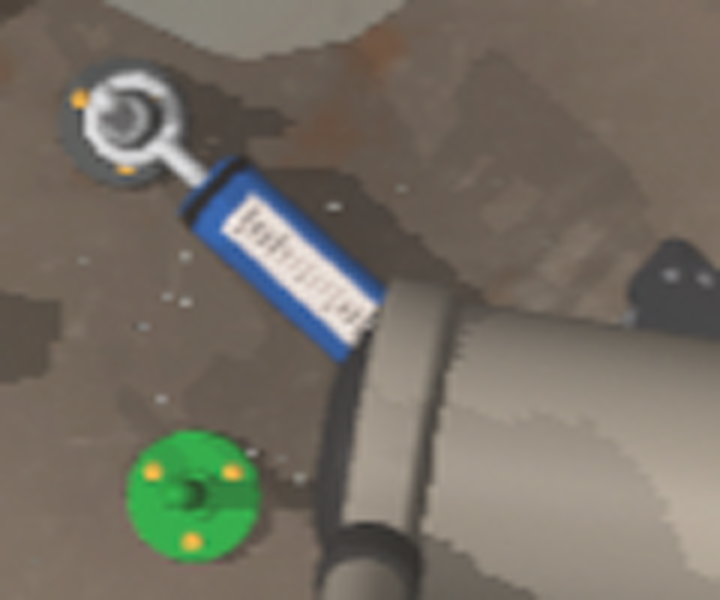

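Call:
{"name": "arm_command", "arguments": {
  "motion": [
    [[0,0,0,-0.005,0,0,-1],[0,0,0,-0.009,0,0,-1],[0,0,0,-0.009,0,0,-1],[0,0,0,-0.009,0,0,-1]]
  ]
}}

```text
time: 13.95
tool_pos: [0.4591, 0.016, -0.0118]
tool_rot: [3.139, -0.003, 0.87]
contact_force: [6.1, 8.9, -1.4]
opening: 0.025
```

```bash
python3 look.py pics/s15.png;  python3 - <<'E'
import cv2
i=cv2.imread("pics/s15.png")[140:330,430:700]; cv2.imwrite("pics/s15z.png",cv2.resize(i,None,fx=2.9,fy=2.9,interpolation=cv2.INTER_CUBIC))
E
sleep 1; python3 look.py pics/s16.png
```

```text
13.95 [ 0.4591  0.016  -0.0118] [ 6.08  8.9  -1.37] along 10.72 op 0.024985765895781983 dist from post 0.23292116494420703
14.0 [ 0.4591  0.0161 -0.0118] [ 7.04  9.52 -1.03] along 11.81 op 0.025422853999200155 dist from post 0.2329089125216329
```

View pics/s15z.png

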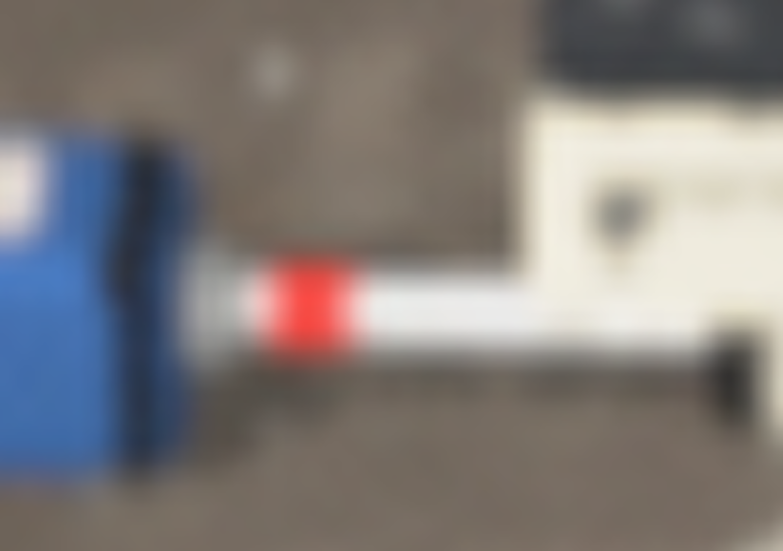

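View pics/s16.png

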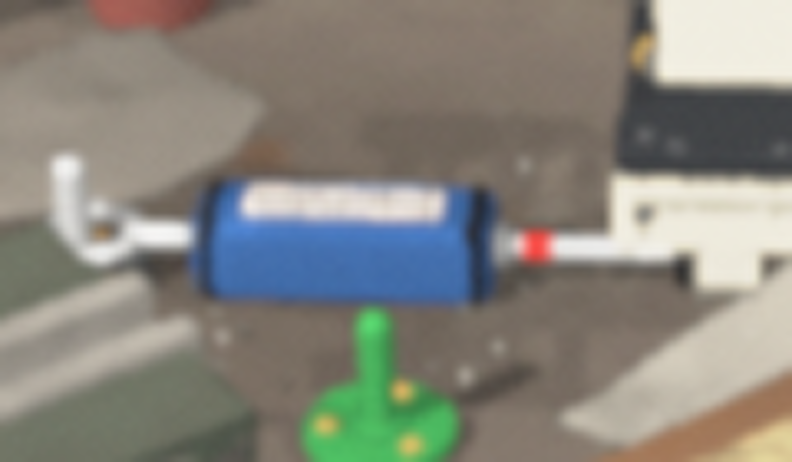

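```bash
python3 -c "
from cell import robot
print(robot.hand_in())"
```

```text
the job is handed in; nothing more can be done
None
```

I hooked the gauge's eye over the steel post, pulled the knob to the mark and handed the job in at about 14 s, still holding it there. No verdict was reported.

**What I did:** I lifted the gauge by its body and lowered the eye over the grey steel post, with the gauge flat and the rod home. Then I took the knob and pulled it back in steps.

**Last checks:**
- **Red band:** it is fully clear of the mouth by about 4 mm, with white rod visible behind it. That puts the rod about 44–45 mm out. The spring force of 10.7–11.8 N gives 42–49 mm, and the tool's distance from the post gives about 47 mm. All are inside the 39–52 mm window.
- **Grip:** the fingers read 25 mm open on the 26 mm knob.
- **Eye and gauge:** the eye is round the post and the gauge is flat. The wrist reads about 11 N of pull, which the post has to be carrying.
- **Steel block and eraser box:** I stayed clear of both. The block and the small white box I took to be the eraser box look in place in the top view taken just before the last two short pulls.

**What went wrong or disagreed:**
- **First knob grasp:** it closed too high, and the opening dropped to 12 mm. The visible fingertips sit about 20 mm higher than the reported tool height. I reopened, went about 16 mm lower and gripped again properly. The gauge did not visibly move.
- **Earlier body grip:** because of the same offset, it was shallower than planned, but it held.

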